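# Jack up the patient monitor for a look underneath

### The arm

A 6-joint arm with a two-finger parallel gripper is mounted at the origin on the work surface. World frame = base frame: x ahead of the robot, y to its left, z up, the work surface at z = 0. Lengths are in m, angles in rad, forces in N, time in s.
With the tool pointing down it reaches from about 0.375 to 0.9 m from the base axis. Payload 3.1 kg.
Tool frame: the origin (TCP) lies at the very end of the fingers, on their centre line; the grasp point (between the pads) lies 19 mm behind it (grasp_offset is the distance from the TCP to the grasp point, in m); z points along the fingers, y is the line along which they close (so a half turn about z gives the same grasp; the last joint's range is limited). The gripper opens to 85 mm and grips with 20 to 120 N. Pads are 22 mm wide; open, the fingers measure 114 mm over their backs; the gripper's body (76 mm by 85 mm) begins 54 mm behind the grasp point. The pads swing forward as they close: fully open they stand 13 mm farther back than shut.
Start: joints at [1.165, 0.527, 1.433, -0, 1.181, -0.178], TCP at [0.14, 0.609, 0.231] pointing down, gripper open.
Joint ranges: [-3.08, 3.08], [-0.75, 2.2], [0.22, 2.44], [-1.43, 4.57], [0, 2.65], [-2.85, 2.85]. Speed limits (rad/s): [2.79, 2.79, 3.14, 3.14, 3.14, 3.14].

### API

Orientations are given as [roll, pitch, yaw] about the fixed x, y, z axes, in that order (R = Rz(yaw) Ry(pitch) Rx(roll)).
In Python, from station import observe, capture, hand_in, grasp_offset gives the robot as it stands. The module is installed in compiled form; this text tells all that it offers.
- The arm moves only by the tool jog_arm, never from a script. Its arguments are lists of equal length, an entry for each row: "grip": the opening, from 0 (shut) to 1 (fully open); "dp": the shift along the tool's x, y, z in units of 0.15 m (1.0 is 0.15 m), a list of three; "twist": the turn, a rotation vector about the tool's x, y, z in units of 90 degrees (1.0 is 90 degrees), a list of three. In form: {"grip": [grip, ...], "dp": [[dx, dy, dz], ...], "twist": [[wx, wy, wz], ...]}. A call has 1 to 5 rows; each row shifts and turns the commanded pose from where the row before left it, along the tool's axes as they then stand; what a row does not reach is not made up. A row lasts 1/12 s, in which the tool goes at most 41.7 mm and 7.16 degrees, less where a joint would pass 70% of its speed; a pose out of reach is approached as far as the arm can. A call with a number of a shift or a turn outside -1 to 1 is refused whole. A call with a gripper value outside its range is refused whole. The fingers move at their own pace and stop on an object; "grip_force" is the grip in N (left out, the last holds). Time passes only in rows, so rows that do not move let the fingers close. It gives the time, the measured TCP pose, the force, the opening and the grip force at its end, in the units of the state.
- observe(): the state, without advancing time (a new reading comes with each control period).
- capture(name): name is "scene" or "top" or "wrist"; returns a dict with "pixels" (400x640x3 uint8, red, green, blue), "fovy" (degrees; the focal length in pixels is half the picture's height over the tangent of half this angle, whatever the lens; pixels are square), "cx", "cy" (the principal point, pixels), "T" (4x4, takes a point from camera to world coordinates); the wrist camera has in their place "mount" (4x4, takes a point from camera to tool coordinates, whose origin is the TCP and whose axes are the flange's). Camera axes: x right, y down, z forward; pixel columns grow to the right and rows downward; lengths in m; the calibration is good to about 2 mm. A picture is of the moment at which its call begins: read the wrist's pose just before it. There is no depth.
- hand_in(): hands the job in; it is judged then, once.
The state is a dict: "t": time; "qpos": joint angles; "joint_vel": joint speeds; "joint_efforts": joint torques, N m; "position": TCP position; "eef_rot": TCP orientation; "contact_force": force on the tool from outside, world axes, zero at the start; "ft_torque": the same for the moment, N m; "finger_gap": finger opening in m; "finger_force": force on a finger pad.
Only numpy, scipy, OpenCV 4.12 (cv2) and the standard library are available. Lean on these libraries where they do the work, as an engineer would, in place of code of your own. Each camera call takes 0.05 s, during which the arm holds its last target. There are 200 camera calls.

### The job

Press the green standby button on top of the patient monitor fully down and let it spring back, then stand the red hand jack flat on the bench with its round saddle centred under the black dot on the monitor's yellow lift tab. Pump the jack's handle fully down as a trial lift, let the handle come all the way back up, then pump it fully down again, and finish while still holding it down with the fingers on the handle, the monitor raised on the jack alone. Leave the other things on the bench where they are.

Things in the scene. Friction and masses are not known exactly. Their poses are not given: they have to be found in the camera images.
- dock: fixed dock with the teal monitor (top 205 mm high; black carry handle to 243 mm on the +y half). Origin on the bench below the lift point, x towards the monitor, z up. Yellow tab: x -20..45, y -25..25, z 68..76 mm. Monitor's side face at x = 45, dock foot from x = 50 mm; open below the tab from -x and both sides. Yaw varies
- monitor (a joint): tilt of the monitor about the dock's hinge, 285 mm beyond the lift point along dock x: 0 at rest, grows (rad) as the tab side is raised; 0.01 rad is about 2.9 mm at the lift point. Its weight loads the lift point with about 8 to 13 N and brings it back down when not held up
- lift_point (a point): the marked lift point: centre of the underside of the yellow tab, 68 mm above the bench at rest; a black dot of 18 mm on the tab's top, 8 mm above, marks it
- standby (a joint): travel of the green standby button: 0 released, 6 mm fully down (m); springs back; about 5 N to press fully
- standby_top (a point): centre of the top face of the green button (26 mm across, in a black collar 42 mm across) on the monitor's top, 18 mm above the case and about 223 mm above the bench; press straight down
- jack: loose red hand jack, about 0.85 kg. Origin: underside, below the housing; x towards the saddle, handle at -x, z up. Base plate 8 mm thick, x -120..90, y -40..40 mm. Grasp the red housing: x -27..21 mm, 40 mm wide (fingers close along jack y), top 85 mm up; saddle toe in front of it, handle behind
- saddle_top (a point): centre of the top of the round black saddle (32 mm across), 70 mm ahead of the jack's origin; 52 mm above the jack's underside when the handle is up, so 16 mm below the lift point; rises 35 mm at full stroke and falls again when the handle is let up
- handle (a joint): pump handle: 0 up (as it rests, sprung), 0.56 rad fully down; the saddle rises 62.5 mm per rad. It springs back up when let go; nothing latches. Hinge axis along jack y at x = -25 mm, 58 mm above the jack's underside
- pump_grip: the handle's steel rod and black ball, turning with the handle; origin on the handle's hinge axis, its x axis along jack x and level when the handle is up
- ball (a point): centre of the black ball, 34 mm across, at the handle's end, 105 mm from its hinge: 110 mm above the jack's underside at x = -116 mm when up, 54 mm above at x = -130 mm fully down. Pushed down from above with closed fingers; takes about 3 N unloaded and 8 to 14 N when lifting
- gauze_roll: white gauze roll on a core, standing, 110 mm across, 80 mm tall; origin at the centre of its underside; leave alone
- sanitiser: clear bottle with white cap and blue label, 60 mm across, 150 mm tall; origin at the centre of its underside; leave alone
- glove_box: white and blue carton of gloves, 110 x 220 x 70 mm; origin at the centre of its underside; leave alone
- tablet_jar: orange jar with white cap, 52 mm across, 80 mm tall; origin at the centre of its underside; leave alone
- tape_tin: flat blue tin, 64 mm across, 45 mm tall; origin at the centre of its underside; leave alone
- screwdriver: screwdriver with yellow handle lying on the bench; leave alone
- steel_bowl: steel bowl, 120 mm across, 45 mm tall; origin at the centre of its underside; leave alone

How it is judged:
On the way, in this order (a step that is already met when the one before it is completed fails the run):
1. the standby button is pressed fully down (value of joint standby above 0.005 m), for 0.05 s.
2. the standby button has sprung back (value of joint standby below 0.0015 m), for 0.1 s.
3. the jack stands flat on the bench, handle up, its saddle within 12 mm of under the lift point (horizontal distance between saddle_top and lift_point below 0.012 m and height (world z) of jack below 0.005 m and angle between jack's own z axis and vertical below 0.06 rad and value of joint handle below 0.1 rad and linear speed of jack below 0.02 m/s), for 0.3 s.
4. trial stroke: handle fully down, the monitor lifted (value of joint handle above 0.48 rad and value of joint monitor above 0.045 rad and horizontal distance between saddle_top and lift_point below 0.016 m), for 0.1 s.
5. the handle is back up (value of joint handle below 0.12 rad), for 0.15 s.
At the end, for the whole second after the job is handed in: Fingers hold the handle down (past 0.48 of 0.56 rad, over 1.5 N); monitor tilted over 0.045 rad, on the jack alone (over 3 N; robot touches neither monitor nor dock); saddle within 16 mm of under the lift point; jack flat on the bench; button released (all of step 4 and height (world z) of jack below 0.005 m and angle between jack's own z axis and vertical below 0.06 rad and contact force between the fingers and pump_grip above 1.5 N and contact force between jack and dock above 3 N and contact force between each of the arm, the fingers and dock below 0.5 N and value of joint standby below 0.0015 m); the arm keeps its last pose, push and grip.
It fails at once if another thing on the bench is shoved over 30 mm (distance of any of gauze_roll, sanitiser, glove_box, tablet_jar, tape_tin, screwdriver, steel_bowl from where it was at the start of the episode above 0.03 m).
It fails at once if another thing on the bench is knocked over (angle between any of gauze_roll, sanitiser, glove_box, tablet_jar, tape_tin, steel_bowl's own z axis and vertical above 0.4 rad).
It also fails if it takes over 72 s, if anything falls off the work surface, if the arm or the gripper's body presses on something with over 40 N, if the wrist force passes 120 N, or if a joint passes its speed limit or range.

## Working session

There is one attempt and no reset: what is moved stays moved. The work goes in short steps, Python scripts to look and compute and a tool call to move; the robot and the scene stay as the last step left them, time stands still between calls to the robot, and variables do not carry over. Pictures are saved under pics/ and viewed, at most 12 in all, crops included, and the job is handed in when it is done.

Besides the shell and the picture viewer there is one more tool, called after "Call:" in YAML: its name, and indented under it one key for each argument. jog_arm: Moves the arm, as the interface text tells. Shifts and turns lie within -1 to 1; 1 stands for 0.15 m of shift or 90 degrees of turn. Its arguments: {"type":"object","properties":{"grip":{"type":"array"},"dp":{"type":"array"},"twist":{"type":"array"},"grip_force":{"type":"number"}},"required":["grip","dp","twist"]}

```bash
mkdir -p pics
python3 - <<'E'
from station import *
import cv2,numpy as np,pickle
print(observe(),grasp_offset)
for n in("scene","top"):
    c=capture(n);pickle.dump(c,open(n+".pkl","wb"))
    cv2.imwrite(f"pics/{n}0.png",c["pixels"][...,::-1]);print(n,c["fovy"],c["cx"],c["cy"],c["T"].round(4).tolist())
E
```

```text
{'t': 0.0, 'qpos': array([ 1.16552160e+00,  5.28480322e-01,  1.43391513e+00, -2.75743644e-05,
        1.18138690e+00, -1.78530353e-01]), 'joint_vel': array([-0.00079442,  0.00042932, -0.00045041,  0.00111268, -0.00247291,
        0.00090266]), 'joint_efforts': array([-1.41800279e-03, -4.42344761e+01, -1.78024542e+01, -4.21409513e-04,
        8.46954121e-03,  9.41255394e-06]), 'position': array([0.14021232, 0.60832923, 0.23032084]), 'eef_rot': array([-3.13943323e+00, -3.63773178e-04,  2.91485838e+00]), 'contact_force': array([-0.35272266,  0.04750573,  0.66887441]), 'ft_torque': array([-0.05220272,  0.03118994, -0.03763384]), 'finger_force': 0.0, 'finger_gap': 0.08548204786363564} 0.0187
scene 54.0981963749861 325.847991599589 203.95764025898532 [[0.6137, 0.6245, -0.4831, 1.133], [0.7895, -0.4876, 0.3727, -0.4505], [-0.0028, -0.6101, -0.7923, 1.0883], [0.0, 0.0, 0.0, 1.0]]
top 56.45882830530158 319.69859283483487 193.8591336649428 [[0.0206, -0.9923, 0.1219, 0.3958], [-0.9997, -0.0188, 0.0163, -0.0078], [-0.0139, -0.1222, -0.9924, 1.3623], [0.0, 0.0, 0.0, 1.0]]
```

View pics/scene0.png

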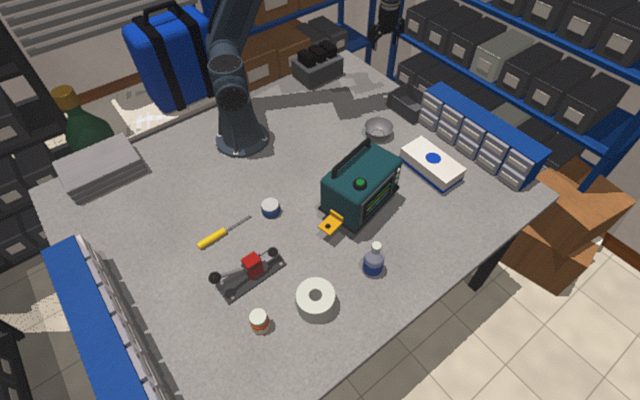

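View pics/top0.png

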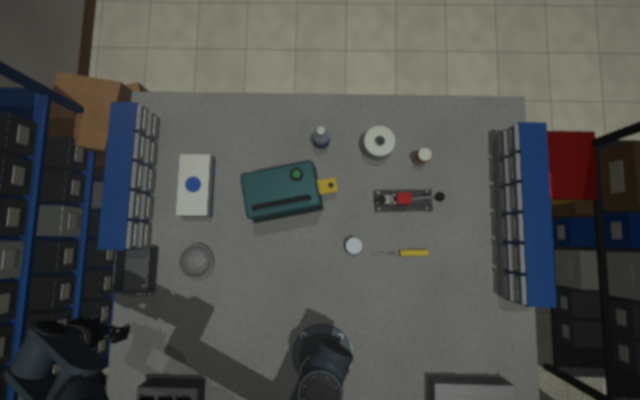

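The scene view shows the teal monitor with its green button (360,183), the yellow tab (330,225), the jack's red housing (252,265) and the ball (214,278). In the top view the button is at (296,174), the tab dot at (331,185), the housing at (404,198), the ball at (439,197) and the saddle at about (390,198).

```bash
cat > h.py <<'E'
import numpy as np,cv2,pickle
def ray(c,u,v,T=None):
    f=c["pixels"].shape[0]/2/np.tan(np.radians(c["fovy"]/2));T=c["T"] if T is None else T
    return T[:3,3],T[:3,:3]@np.array([(u-c["cx"])/f,(v-c["cy"])/f,1])
def onz(c,u,v,z,T=None):
    o,d=ray(c,u,v,T);return o+d*(z-o[2])/d[2]
def tri(r):
    A=0;b=0
    for o,d in r:
        d=d/np.linalg.norm(d);P=np.eye(3)-np.outer(d,d);A=A+P;b=b+P@o
    return np.linalg.solve(A,b)
def blobs(c,lo,hi,roi,amin=8):
    x0,y0,x1,y1=roi;h=cv2.cvtColor(c["pixels"],cv2.COLOR_RGB2HSV)
    m=np.zeros(h.shape[:2],np.uint8);m[y0:y1,x0:x1]=cv2.inRange(h,np.array(lo),np.array(hi))[y0:y1,x0:x1]
    n,_,s,ce=cv2.connectedComponentsWithStats(m)
    return [(ce[i].round(1),s[i].tolist()) for i in np.argsort(-s[1:,4])+1 if s[i,4]>=amin][:3],m
E
python3 - <<'E'
from h import *
t=pickle.load(open("top.pkl","rb"));s=pickle.load(open("scene.pkl","rb"))
Q={"green":((50,130,60),(75,255,255),(270,150,320,195),(340,165,380,200),.223),
"yellow":((18,120,80),(35,255,255),(310,170,345,200),(305,205,350,240),.076),
"red":((0,140,60),(8,255,255),(390,185,420,210),(235,245,275,285),.085),
"ballblk":((0,0,0),(180,255,45),(430,185,450,210),(204,268,226,288),.11),
"dot":((0,0,0),(180,255,60),(324,179,338,191),(320,217,338,234),.076)}
for k,(lo,hi,rt,rs,z) in Q.items():
    a,_=blobs(t,lo,hi,rt);b,_=blobs(s,lo,hi,rs);print(k,a[:2],b[:2])
    if a:print("  top",onz(t,*a[0][0],z).round(4))
    if b:print("  scn",onz(s,*b[0][0],z).round(4))
    if a and b:print("  tri",tri([ray(t,*a[0][0]),ray(s,*b[0][0])]).round(4))
# top minAreaRect of yellow
A=cv2.resize(t["pixels"][155:215,280:460],None,fx=4.4,fy=4.4,interpolation=2)
B=cv2.resize(s["pixels"][170:305,200:380],None,fx=4.4,fy=4.4,interpolation=2)[:330]
B=cv2.resize(s["pixels"][200:310,200:350],(450,330),interpolation=2)
B=cv2.copyMakeBorder(B,0,0,0,A.shape[1]-450,0)
cv2.imwrite("pics/crop1.png",np.vstack([A,B])[...,::-1])
E
```

```text
green [] [(array([359.7, 181.6]), [356, 179, 9, 7, 45])]
  scn [0.6012 0.0848 0.223 ]
yellow [(array([326.6, 185.6]), [317, 178, 20, 16, 239])] [(array([331.3, 221.9]), [318, 209, 26, 26, 348])]
  top [ 0.5833 -0.0102  0.076 ]
  scn [ 0.5827 -0.0046  0.076 ]
  tri [ 0.5839 -0.0083  0.0802]
red [(array([403.5, 198.1]), [397, 193, 14, 12, 153])] [(array([250.7, 260. ]), [242, 252, 19, 17, 197]), (array([260.4, 265.9]), [259, 263, 4, 6, 8])]
  top [ 0.5434 -0.2753  0.085 ]
  scn [ 0.5492 -0.2777  0.085 ]
  tri [ 0.5445 -0.2766  0.0772]
ballblk [(array([439.2, 196.4]), [435, 193, 9, 8, 53])] []
  top [ 0.5486 -0.39    0.11  ]
dot [] [(array([327.5, 225.8]), [326, 225, 4, 3, 10])]
  scn [ 0.587  -0.0232  0.076 ]
```

View pics/crop1.png

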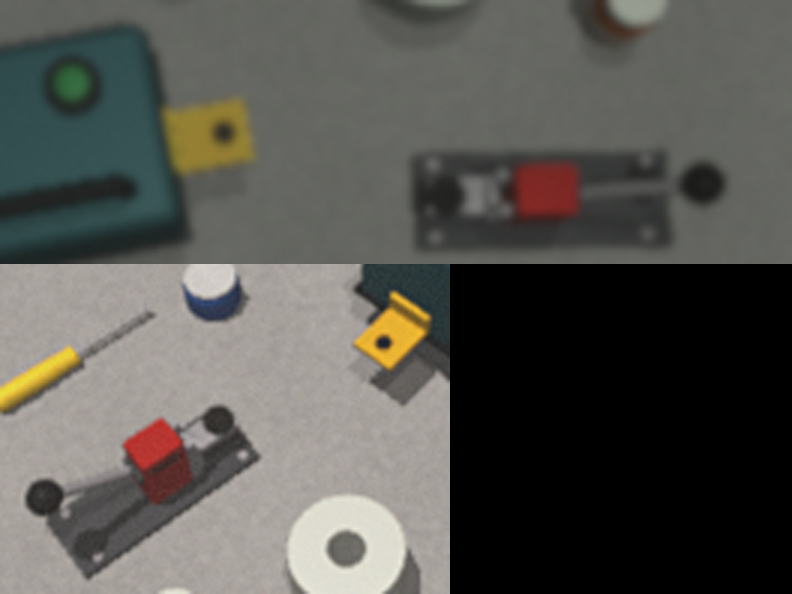

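The enlarged crops put the dot at about (330.5,184.6) top and (327.6,225.8) scene. The saddle is at (381.4,198.7) and (272.5,251.8), the ball at (439.3,196.4) and (214.5,277.5), and the button at (296.2,173.8) and (359.7,181.6).

Run:
```python
from h import *
t=pickle.load(open("top.pkl","rb"));s=pickle.load(open("scene.pkl","rb"))
for k,a,b,z in [("dot",(330.5,184.6),(327.5,225.8),.076),("saddle",(381.4,198.7),(272.5,251.8),.052),("ball",(439.3,196.4),(214.5,277.5),.11),("button",(296.2,173.8),(359.7,182),.223)]:
    print(k,onz(t,*a,z).round(4),onz(s,*b,z).round(4),tri([ray(t,*a),ray(s,*b)]).round(4))
# tab edges yaw in top
_,m=blobs(t,(18,120,80),(35,255,255),(310,170,345,200))
c,_=cv2.findContours(m,0,1);r=cv2.minAreaRect(max(c,key=cv2.contourArea));p=cv2.boxPoints(r);w=np.array([onz(t,*q,.076) for q in p]);print(w.round(4)); d=np.diff(np.vstack([w,w[:1]]),axis=0);print(np.linalg.norm(d,axis=1),np.degrees(np.arctan2(d[:,1],d[:,0])))
# gauze, etc. positions
for n,q,z in [("gauze",(379,141),.08),("jar",(424,155),.08),("tin",(353.5,245),.045),("sanit",(321,132),.15),("drv",(415,253),.02)]:print(n,onz(t,*q,z).round(3))
```

```text
dot [ 0.587  -0.0237  0.076 ] [ 0.587  -0.0232  0.076 ] [ 0.5871 -0.0235  0.0763]
saddle [ 0.5436 -0.2045  0.052 ] [ 0.5465 -0.2046  0.052 ] [ 0.5443 -0.2044  0.0488]
ball [ 0.5486 -0.3904  0.11  ] [ 0.5496 -0.3893  0.11  ] [ 0.549  -0.3899  0.1095]
button [0.5971 0.0851 0.223 ] [0.6024 0.0838 0.223 ] [0.5986 0.0863 0.2175]
[[ 0.6022  0.0247  0.076 ]
 [ 0.6126 -0.0387  0.076 ]
 [ 0.5639 -0.0464  0.076 ]
 [ 0.5536  0.0168  0.076 ]]
[0.06427455 0.04932459 0.06397519 0.04931489] [ -80.71689795 -171.07901989   99.27529623    9.26871755]
gauze [ 0.745 -0.192  0.08 ]
jar [ 0.697 -0.349  0.08 ]
tin [ 0.38  -0.108  0.045]
sanit [0.753 0.012 0.15 ]
drv [ 0.356 -0.328  0.02 ]
```

Call:
jog_arm:
  grip: [0,0,0,0,0]
  dp:
    - [0,0,-0.235]
    - [0,0,-0.235]
    - [-0.188,-0.135,0]
    - [-0.188,-0.135,0]
    - [-0.188,-0.135,0]
  twist:
    - [0,0,0]
    - [0,0,0]
    - [0,0,0]
    - [0,0,0]
    - [0,0,0]

```text
t: 0.52
position: [0.2094, 0.5301, 0.3022]
eef_rot: [3.141, 0.001, 2.917]
contact_force: [-0.5, -0.4, -1.2]
finger_gap: 0.0256
finger_force: 0.0
```

Call:
jog_arm:
  grip: [0,0,0,0,0]
  dp:
    - [-0.188,-0.135,0]
    - [-0.188,-0.135,0]
    - [-0.188,-0.135,0]
    - [-0.188,-0.135,0]
    - [-0.188,-0.135,0]
  twist:
    - [0,0,0]
    - [0,0,0]
    - [0,0,0]
    - [0,0,0]
    - [0,0,0]

```text
t: 0.93
position: [0.3244, 0.3988, 0.3015]
eef_rot: [-3.141, -0.0, 2.915]
contact_force: [0.6, -0.2, -0.0]
finger_gap: -0.0002
finger_force: 0.0
```

Call:
jog_arm:
  grip: [0,0,0,0,0]
  dp:
    - [-0.188,-0.135,0]
    - [-0.188,-0.135,0]
    - [-0.188,-0.135,0]
    - [-0.188,-0.135,0]
    - [-0.188,-0.135,0]
  twist:
    - [0,0,0]
    - [0,0,0]
    - [0,0,0]
    - [0,0,0]
    - [0,0,0]

```text
t: 1.35
position: [0.4391, 0.2685, 0.3015]
eef_rot: [-3.141, -0.001, 2.915]
contact_force: [1.5, -0.4, 0.6]
finger_gap: -0.0
finger_force: 0.0
```

Call:
jog_arm:
  grip: [0,0,0,0,0]
  dp:
    - [-0.188,-0.135,0]
    - [-0.188,-0.135,0]
    - [-0.188,-0.135,0]
    - [-0.188,-0.135,0]
    - [-0.188,-0.135,0]
  twist:
    - [0,0,0]
    - [0,0,0]
    - [0,0,0]
    - [0,0,0]
    - [0,0,0]

```text
t: 1.77
position: [0.5537, 0.1381, 0.3014]
eef_rot: [-3.141, -0.001, 2.915]
contact_force: [0.5, 0.5, 0.5]
finger_gap: 0.0002
finger_force: 0.0
```

Call:
jog_arm:
  grip: [0,0,0,0,0]
  dp:
    - [-0.188,-0.135,0]
    - [-0.188,-0.135,0]
    - [0,0,0]
    - [0,0,0]
    - [0,0,0]
  twist:
    - [0,0,0]
    - [0,0,0]
    - [0,0,0.078]
    - [0,0,0.078]
    - [0,0,0.078]

```text
t: 2.18
position: [0.5991, 0.0865, 0.3008]
eef_rot: [-3.141, -0.002, 2.539]
contact_force: [-0.4, 0.4, -0.5]
finger_gap: 0.0001
finger_force: 0.0
```

Call:
jog_arm:
  grip: [0,0,0,0,0]
  dp:
    - [0,0,0]
    - [0,0,0]
    - [0,0,0]
    - [0,0,0]
    - [0,0,0]
  twist:
    - [0,0,0.078]
    - [0,0,0.078]
    - [0,0,0.078]
    - [0,0,0.078]
    - [0,0,0.078]

```text
t: 2.6
position: [0.5986, 0.0876, 0.3012]
eef_rot: [-3.14, -0.001, 1.929]
contact_force: [-0.0, -0.0, -0.6]
finger_gap: 0.0001
finger_force: 0.0
```

Call:
jog_arm:
  grip: [0,0,0,0,0]
  dp:
    - [0,0,0]
    - [0,0,0]
    - [0,0,0]
    - [0,0,0]
    - [0,0,0]
  twist:
    - [0,0,0.078]
    - [0,0,0.078]
    - [0,0,0]
    - [0,0,0]
    - [0,0,0]

```text
t: 3.02
position: [0.5988, 0.0875, 0.3015]
eef_rot: [-3.141, -0.0, 1.692]
contact_force: [0.0, -0.3, -0.0]
finger_gap: 0.0002
finger_force: 0.0
```

Run:
```python
from station import *
import cv2,numpy as np,pickle
o=observe();c=capture("wrist");pickle.dump((o,c),open("w1.pkl","wb"))
print(o["t"],o["position"],o["eef_rot"],o["contact_force"],o["qpos"]);print(c["fovy"],c["cx"],c["cy"],c["mount"].round(4).tolist())
cv2.imwrite("pics/w1.png",c["pixels"][...,::-1])
```

```text
3.0167 [0.59881741 0.08754073 0.30153373] [-3.14098598e+00 -8.55519753e-05  1.69216355e+00] [ 0.03631209 -0.28992218 -0.04321319] [-3.92926952e-02  4.30673279e-01  1.39814680e+00 -1.30287818e-05
  1.31338512e+00 -1.60656628e-01]
60.348582050377445 323.13747777648814 200.37994787051778 [[-0.0008, -0.9639, -0.2664, 0.0662], [1.0, -0.0011, 0.0009, -0.0005], [-0.0011, -0.2664, 0.9639, -0.142], [0.0, 0.0, 0.0, 1.0]]
```

View pics/w1.png

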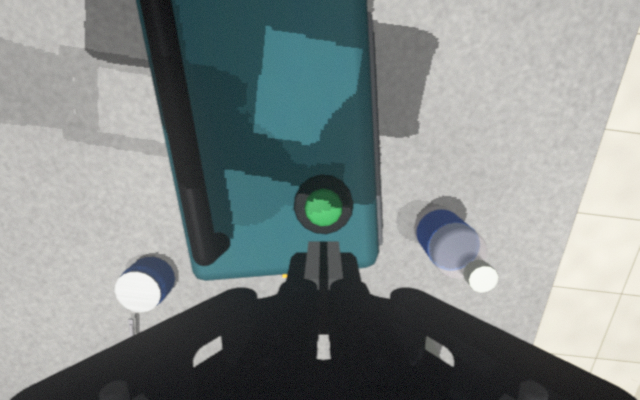

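The wrist view shows the green button at (323,207), straight ahead of the closed fingertips.

```bash
cat >> h.py <<'E'
from scipy.spatial.transform import Rotation as Ro
def wT(o,c):
    T=np.eye(4);T[:3,:3]=Ro.from_euler("xyz",o["eef_rot"]).as_matrix();T[:3,3]=o["position"];return T@c["mount"]
E
python3 - <<'E'
from h import *
o,c=pickle.load(open("w1.pkl","rb"))
a,_=blobs(c,(45,100,50),(80,255,255),(280,170,370,240));print(a)
p=onz(c,*a[0][0],.223,wT(o,c));R=Ro.from_euler("xyz",o["eef_rot"]).as_matrix();print(p,R.T@(p-o["position"])/.15)
E
```

```text
[(array([323.1, 207. ]), [305, 188, 37, 38, 1120])]
[0.59833395 0.08813847 0.223     ] [ 0.00430104 -0.00239929  0.52356015]
```

Call:
jog_arm:
  grip: [0,0,0,0,0]
  dp:
    - [0.004,0,0.24]
    - [0,0,0.24]
    - [0,0,0.03]
    - [0,0,0.03]
    - [0,0,0.03]
  twist:
    - [0,0,0]
    - [0,0,0]
    - [0,0,0]
    - [0,0,0]
    - [0,0,0]

```text
t: 3.48
position: [0.5989, 0.0882, 0.2174]
eef_rot: [-3.141, 0.0, 1.69]
contact_force: [-3.5, 0.3, 4.4]
finger_gap: 0.0003
finger_force: 2.3
```

Call:
jog_arm:
  grip: [0,0]
  dp:
    - [0,0,0]
    - [0,0,0]
  twist:
    - [0,0,0]
    - [0,0,0]

```text
t: 3.65
position: [0.5994, 0.0882, 0.2184]
eef_rot: [3.14, 0.0, 1.69]
contact_force: [-3.7, -0.3, 4.7]
finger_gap: 0.0003
finger_force: 2.0
```

Call:
jog_arm:
  grip: [0,0,0,0]
  dp:
    - [0,0,0.02]
    - [0,0,0.02]
    - [0,0,0]
    - [0,0,0]
  twist:
    - [0,0,0]
    - [0,0,0]
    - [0,0,0]
    - [0,0,0]

```text
t: 3.98
position: [0.6, 0.0882, 0.217]
eef_rot: [3.136, 0.001, 1.69]
contact_force: [-10.4, -0.6, 24.8]
finger_gap: 0.0002
finger_force: 12.6
```

Call:
jog_arm:
  grip: [0,0,0,0,0]
  dp:
    - [0,0,-0.222]
    - [0,0,-0.222]
    - [0,0,-0.222]
    - [-0.238,-0.064,0]
    - [-0.238,-0.064,0]
  twist:
    - [0,0,0]
    - [0,0,0]
    - [0,0,0]
    - [0,0,0]
    - [0,0,0]

```text
t: 4.4
position: [0.5912, 0.0155, 0.3149]
eef_rot: [3.13, 0.003, 1.694]
contact_force: [-0.1, -1.0, -0.9]
finger_gap: -0.0
finger_force: 0.0
```

Call:
jog_arm:
  grip: [0,0,0,1,1]
  dp:
    - [-0.238,-0.064,0]
    - [-0.238,-0.064,0]
    - [-0.238,-0.064,0]
    - [-0.238,-0.064,0]
    - [-0.238,-0.064,0]
  twist:
    - [0,0,0]
    - [0,0,0]
    - [0,0,0]
    - [0,0,0]
    - [0,0,0]

```text
t: 4.82
position: [0.5624, -0.1702, 0.3118]
eef_rot: [3.138, 0.002, 1.69]
contact_force: [0.2, 0.1, 0.1]
finger_gap: 0.0237
finger_force: 0.0
```

Call:
jog_arm:
  grip: [1,1,1,1,1]
  dp:
    - [-0.238,-0.064,0]
    - [-0.238,-0.064,0]
    - [-0.238,-0.064,0]
    - [0,0,0.2]
    - [0,0,0.2]
  twist:
    - [0,0,0]
    - [0,0,0]
    - [0,0,0]
    - [0,0,0.06]
    - [0,0,0]

```text
t: 5.23
position: [0.5479, -0.2826, 0.2529]
eef_rot: [3.133, 0.007, 1.588]
contact_force: [0.3, 0.2, -0.2]
finger_gap: 0.083
finger_force: 0.0
```

Call:
jog_arm:
  grip: [1,1,1]
  dp:
    - [0,0,0]
    - [0,0,0]
    - [0,0,0]
  twist:
    - [0,0,0]
    - [0,0,0]
    - [0,0,0]

```text
t: 5.48
position: [0.5472, -0.2782, 0.2521]
eef_rot: [3.139, 0.002, 1.596]
contact_force: [0.6, -0.4, 0.3]
finger_gap: 0.0853
finger_force: 0.0
```

Run:
```python
from station import *
import cv2,numpy as np,pickle
from h import *
o=observe();c=capture("wrist");pickle.dump((o,c),open("w2.pkl","wb"))
print(o["t"],o["position"],o["eef_rot"])
a,m=blobs(c,(0,140,60),(8,255,255),(0,0,640,400),100);print(a)
k,_=cv2.findContours(m,0,1);r=cv2.minAreaRect(max(k,key=cv2.contourArea));print(r)
cv2.imwrite("pics/w2.png",c["pixels"][...,::-1])
```

```text
5.4833 [ 0.54718746 -0.27823429  0.25210773] [3.13864995e+00 2.29679359e-03 1.59621935e+00]
[(array([320.3, 175. ]), [299, 144, 43, 58, 2220])]
((320.0, 172.5), (57.0, 42.0), 90.0)
```

View pics/w2.png

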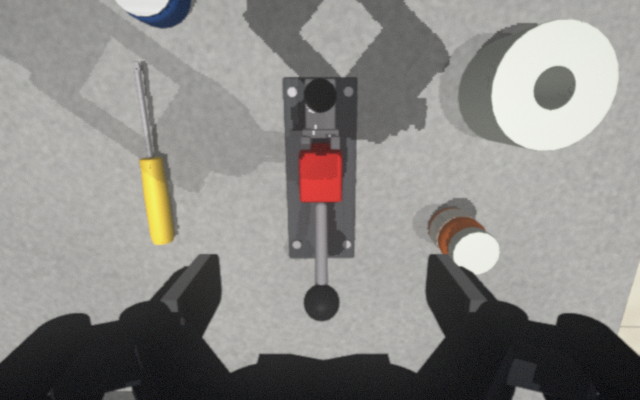

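The wrist view shows the jack almost aligned with the tool: saddle (320,95), housing top (320,175), ball (321,302), with clear bench on both sides.

Run:
```python
from h import *
o,c=pickle.load(open("w2.pkl","rb"));T=wT(o,c);R=Ro.from_euler("xyz",o["eef_rot"]).as_matrix()
P=lambda u,v,z:onz(c,u,v,z,T)
S=P(320,95,.052);B=P(321,302,.110);print("S",S,"B",B,np.degrees(np.arctan2(*(S-B)[[1,0]])),np.hypot(*(S-B)[:2]))
b=[P(*q,.008) for q in [(284,78),(356,78),(290,257.5),(355,257)]];print(np.array(b).round(4));f=(b[0]+b[1])/2;g=(b[2]+b[3])/2;print("plate",f,g,np.degrees(np.arctan2(*(f-g)[[1,0]])),np.hypot(*(f-g)[:2]))
d=(S-B)[:2];d/=np.linalg.norm(d);org=np.r_[S[:2]-.07*d,0];print("origin",org,"front edge origin",f[:2]-.09*d)
g=np.r_[org[:2]-.003*d,.2521];print("dp",R.T@(g-o["position"])/.15)
```

```text
S [ 0.5428531  -0.20313962  0.052     ] B [ 0.54819595 -0.38944209  0.11      ] 91.64270072244368 0.18637907300152756
[[ 0.5041 -0.1857  0.008 ]
 [ 0.5804 -0.1838  0.008 ]
 [ 0.5102 -0.3926  0.008 ]
 [ 0.5895 -0.3902  0.008 ]]
plate [ 0.54225091 -0.18479904  0.008     ] [ 0.54987856 -0.3914049   0.008     ] 92.11433437330705 0.20674661822759863
origin [ 0.54485976 -0.27311085  0.        ] front edge origin [ 0.5448309  -0.27476205]
dp [ 1.45398887e-02 -1.45797670e-02 -2.47905702e-05]
```

Call:
jog_arm:
  grip: [1,1,1,1,1]
  dp:
    - [0.014,-0.014,0.23]
    - [0,0,0.23]
    - [0,0,0.23]
    - [0,0,0.23]
    - [0,0,0.23]
  twist:
    - [0,0,0]
    - [0,0,0]
    - [0,0,0]
    - [0,0,0]
    - [0,0,0]

```text
t: 5.95
position: [0.5461, -0.2765, 0.079]
eef_rot: [3.137, 0.004, 1.597]
contact_force: [0.5, 0.5, 0.6]
finger_gap: 0.0853
finger_force: 0.0
```

Call:
jog_arm:
  grip: [1,1,0,0,0]
  dp:
    - [0,0,0.23]
    - [0,0,0]
    - [0,0,0]
    - [0,0,0]
    - [0,0,0]
  twist:
    - [0,0,0]
    - [0,0,0]
    - [0,0,0]
    - [0,0,0]
    - [0,0,0]
  grip_force: 80

```text
t: 6.37
position: [0.5461, -0.2771, 0.0467]
eef_rot: [3.136, 0.004, 1.596]
contact_force: [-0.2, -0.0, 0.0]
finger_gap: 0.0513
finger_force: 0.0
```

Call:
jog_arm:
  grip: [0,0,0,0,0]
  dp:
    - [0,0,0]
    - [0,0,0]
    - [0,0,0]
    - [0,0,0]
    - [0,0,0]
  twist:
    - [0,0,0]
    - [0,0,0]
    - [0,0,0]
    - [0,0,0]
    - [0,0,0]

```text
t: 6.78
position: [0.5456, -0.277, 0.0467]
eef_rot: [3.137, 0.004, 1.596]
contact_force: [1.3, -0.8, 6.7]
finger_gap: 0.0392
finger_force: 83.6
```

Call:
jog_arm:
  grip: [0,0,0,0,0]
  dp:
    - [0,0,-0.033]
    - [0,0,-0.034]
    - [0,0,0]
    - [0.11,0.05,0]
    - [0.165,0.074,0]
  twist:
    - [0,0,0]
    - [0,0,0]
    - [0,0,0]
    - [0,0,0]
    - [0,0,0]

```text
t: 7.2
position: [0.5609, -0.2361, 0.0531]
eef_rot: [3.141, 0.001, 1.592]
contact_force: [0.7, 0.5, -7.0]
finger_gap: 0.0392
finger_force: 81.9
```

Call:
jog_arm:
  grip: [0,0,0,0,0]
  dp:
    - [0.165,0.074,0]
    - [0.165,0.074,0]
    - [0.165,0.075,0]
    - [0.167,0.075,0]
    - [0,0,0]
  twist:
    - [0,0,0]
    - [0,0,0]
    - [0,0,0]
    - [0,0,0]
    - [0,0,-0.022]

```text
t: 7.62
position: [0.6043, -0.1279, 0.0526]
eef_rot: [-3.141, -0.004, 1.634]
contact_force: [-0.6, -0.5, -7.8]
finger_gap: 0.0393
finger_force: 82.4
```

Call:
jog_arm:
  grip: [0,0,0,0,0]
  dp:
    - [0,0,0]
    - [0,0,0]
    - [0,0,0]
    - [0,0,0]
    - [0,0,0]
  twist:
    - [0,0,-0.022]
    - [0,0,-0.022]
    - [0,0,-0.021]
    - [0,0,0]
    - [0,0,0]

```text
t: 8.03
position: [0.603, -0.1333, 0.0527]
eef_rot: [-3.14, -0.001, 1.731]
contact_force: [0.6, -0.6, -7.7]
finger_gap: 0.0391
finger_force: 82.3
```

Run:
```python
from station import *
from h import *
o=observe();W=capture("wrist");t=capture("top");s=capture("scene");pickle.dump((o,W,t,s),open("w3.pkl","wb"))
print(o["t"],o["position"],o["eef_rot"],o["contact_force"],o["finger_force"])
A=W["pixels"][0:240,120:520]
B=cv2.resize(s["pixels"][190:290,240:360],(480,400),interpolation=2)
C=cv2.resize(t["pixels"][160:215,305:405],(480,264),interpolation=2)
im=np.zeros((520,800,3),np.uint8);im[:240,:400]=A;im[:264,320:800][:, 80:]=C[:,80:];
im=np.zeros((600,800,3),np.uint8);im[:200,:400]=A[:200];im[:220,400:800]=cv2.resize(C,(400,220));im[220:600,:456]=cv2.resize(B,(456,380))
cv2.imwrite("pics/w3.png",im[...,::-1])
```

```text
8.0333 [ 0.60299385 -0.13330999  0.05269003] [-3.14033902e+00 -8.29697684e-04  1.73114354e+00] [ 0.56437059 -0.55921877 -7.72596506] 82.26548552513123
```

View pics/w3.png

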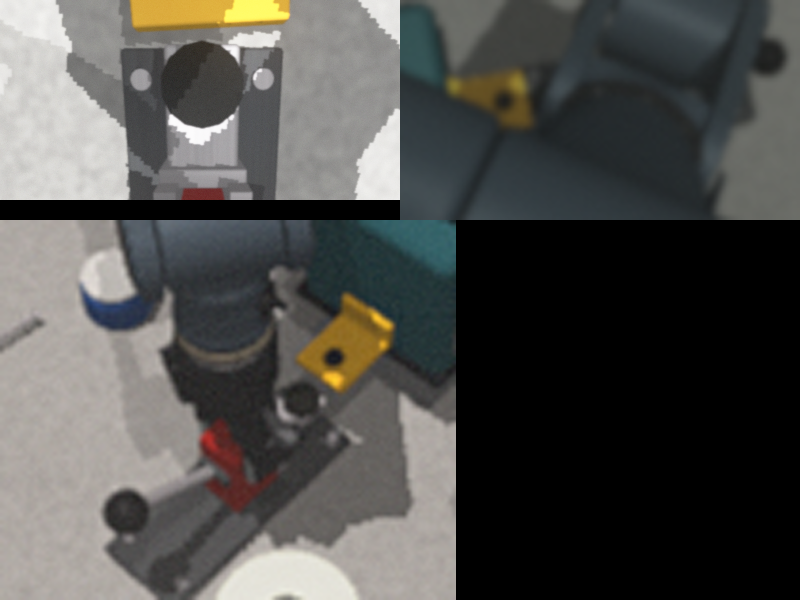

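The wrist crop shows the saddle centred at (323,84) and the tab's front edge running from (253,29) to (408,20). In the scene crop the dot is clear at about (327.7,225.8), just ahead of the saddle.

Run:
```python
from h import *
o,c,t,s=pickle.load(open("w3.pkl","rb"));T=wT(o,c);R=Ro.from_euler("xyz",o["eef_rot"]).as_matrix()
S=onz(c,323,84,.058,T);print("S",S,"diam",np.linalg.norm(onz(c,363.5,84,.058,T)-onz(c,281.5,84,.058,T)),"tool",R.T@(S-o["position"]))
# tab near edge bottom boundary from mask
_,m=blobs(c,(18,100,80),(38,255,255),(200,0,450,60))
u=np.arange(265,400,3);v=np.array([np.max(np.nonzero(m[:,i])[0])+.5 for i in u]);k=np.polyfit(u,v,1)
cols=np.nonzero(m.sum(0)>3)[0];print(cols.min(),cols.max())
for z in(.076,.068):
  a,b=[onz(c,q,np.polyval(k,q),z,T) for q in(cols.min(),cols.max()+1)]
  e=b-a;print(z,np.linalg.norm(e),"dock yaw",np.degrees(np.arctan2(e[1],e[0]))+90); n=np.array([-e[1],e[0],0])/np.linalg.norm(e);print("lift",(a+b)/2+.02*n)
D=np.array([.587,-.0235,.058]);print("scn saddle",onz(s,240+300/3.8,190+(400-220)/3.8,.058))
print("dp",R.T@(D-S)/.15)
```

```text
S [ 0.59072827 -0.06037396  0.058     ] diam 0.030936501594929597 tool [ 0.07396311 -0.00046979 -0.00524802]
250 409
0.076 0.0503940876153441 dock yaw 102.01789774731563
lift [ 0.58616652 -0.02490645  0.076     ]
0.068 0.053788224055440086 dock yaw 102.01789774731563
lift [ 0.58605116 -0.02331352  0.068     ]
scn saddle [ 0.59529757 -0.06346047  0.058     ]
dp [2.46641241e-01 1.47128694e-02 1.86193316e-04]
```

Call:
jog_arm:
  grip: [0,0,0,0,0]
  dp:
    - [0.06,0.004,0]
    - [0.065,0.004,0]
    - [0.06,0.004,0]
    - [0.06,0,0]
    - [0,0,0]
  twist:
    - [0,0,0]
    - [0,0,0]
    - [0,0,0]
    - [0,0,0]
    - [0,0,0]

```text
t: 8.6
position: [0.5981, -0.0939, 0.0531]
eef_rot: [-3.139, -0.002, 1.734]
contact_force: [-1.0, 0.3, -8.3]
finger_gap: 0.039
finger_force: 82.4
```

Call:
jog_arm:
  grip: [0,0,0,0,0]
  dp:
    - [0,0,0.015]
    - [0,0,0.015]
    - [0,0,0.015]
    - [0,0,0]
    - [0,0,0]
  twist:
    - [0,0,0]
    - [0,0,0]
    - [0,0,0]
    - [0,0,0]
    - [0,0,0]

```text
t: 9.02
position: [0.6, -0.0974, 0.0469]
eef_rot: [3.14, 0.001, 1.732]
contact_force: [-1.5, 1.6, -3.7]
finger_gap: 0.0392
finger_force: 82.8
```

Run:
```python
from station import *
from h import *
o=observe();W=capture("wrist");s=capture("scene");pickle.dump((o,W,s),open("w4.pkl","wb"))
print(o["t"],o["position"],o["eef_rot"],o["contact_force"])
B=cv2.resize(s["pixels"][190:290,230:380],(750,500),interpolation=2)
cv2.imwrite("pics/w4.png",B[...,::-1])
```

```text
9.0167 [ 0.59995759 -0.09742578  0.04687905] [3.14048111e+00 5.13373838e-04 1.73161758e+00] [-1.54274732  1.60772203 -3.72863318]
```

View pics/w4.png

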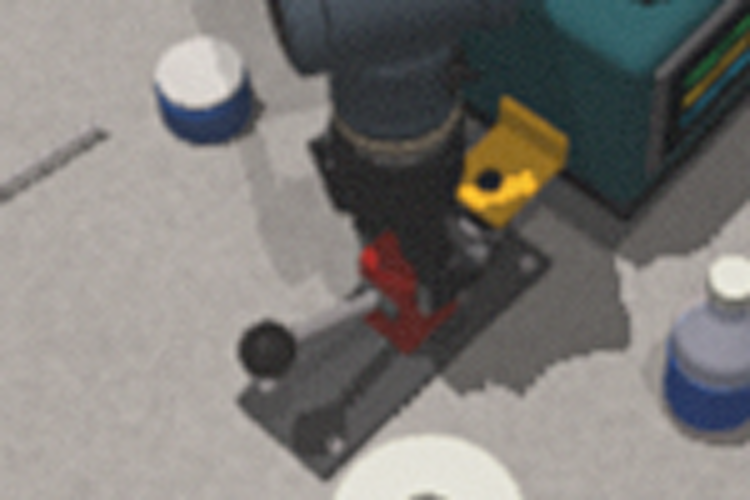

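Call:
jog_arm:
  grip: [0,0,1,1,1]
  dp:
    - [0,0,0.008]
    - [0,0,0]
    - [0,0,0]
    - [0,0,0]
    - [0,0,0]
  twist:
    - [0,0,0]
    - [0,0,0]
    - [0,0,0]
    - [0,0,0]
    - [0,0,0]

```text
t: 9.53
position: [0.6002, -0.0976, 0.0457]
eef_rot: [3.14, 0.001, 1.732]
contact_force: [0.0, -0.0, 0.2]
finger_gap: 0.074
finger_force: 0.0
```

Call:
jog_arm:
  grip: [1,1,1,1,1]
  dp:
    - [0,0,0]
    - [0,0,0]
    - [0,0,0]
    - [0,0,-0.1]
    - [0,0,-0.23]
  twist:
    - [0,0,0]
    - [0,0,0]
    - [0,0,0]
    - [0,0,0]
    - [0,0,0]

```text
t: 9.95
position: [0.5961, -0.096, 0.091]
eef_rot: [-3.133, -0.005, 1.732]
contact_force: [-0.1, 0.5, 0.6]
finger_gap: 0.0854
finger_force: 0.0
```

Call:
jog_arm:
  grip: [1,1,1,0,0]
  dp:
    - [0,0,-0.23]
    - [0,0,-0.23]
    - [0,0,-0.23]
    - [-0.249,0,0]
    - [-0.249,0,0]
  twist:
    - [0,0,0]
    - [0,0,0]
    - [0,0,0]
    - [0,0,0]
    - [0,0,0]

```text
t: 10.37
position: [0.6131, -0.1702, 0.2019]
eef_rot: [3.136, 0.003, 1.736]
contact_force: [0.9, -0.2, -0.7]
finger_gap: 0.0637
finger_force: 0.0
```

Call:
jog_arm:
  grip: [0,0,0,0,0]
  dp:
    - [-0.249,0,0]
    - [0,0,0]
    - [0,0,0]
    - [0,0,0]
    - [0,0,0]
  twist:
    - [0,0,0]
    - [0,0,0]
    - [0,0,0]
    - [0,0,0]
    - [0,0,0]

```text
t: 10.78
position: [0.6169, -0.2063, 0.1979]
eef_rot: [-3.14, -0.001, 1.733]
contact_force: [0.0, -0.6, 0.3]
finger_gap: 0.0008
finger_force: 0.0
```

Run:
```python
from station import *
from h import *
o=observe();W=capture("wrist");pickle.dump((o,W),open("w5.pkl","wb"))
print(o["t"],o["position"],o["eef_rot"],o["contact_force"])
cv2.imwrite("pics/w5.png",W["pixels"][...,::-1])
```

```text
10.7833 [ 0.61685447 -0.20633533  0.19788138] [-3.14038641e+00 -1.33780050e-03  1.73288161e+00] [ 0.03549273 -0.59659884  0.32485474]
```

View pics/w5.png

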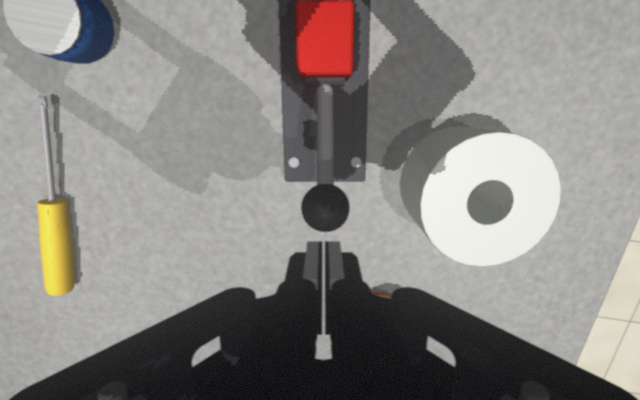

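The wrist view shows the ball at (326,208) under the closed fingers and the housing's back edge at (325,77). The jack is standing flat, with the gauze roll clear to the right.

Run:
```python
from h import *
o,c=pickle.load(open("w5.pkl","rb"));T=wT(o,c);R=Ro.from_euler("xyz",o["eef_rot"]).as_matrix()
B=onz(c,325.7,208,.110,T);b=[onz(c,u,v,.008,T) for u,v in((284,180),(366,181.5))];m=(b[0]+b[1])/2
H=[onz(c,u,v,.085,T) for u,v in((298,77),(353,78))];h=(H[0]+H[1])/2
for yaw in(1.7329,):
  d=np.array([np.cos(yaw),np.sin(yaw)])
  print("saddle from ball",B[:2]+.186*d,"plate",m[:2]+.19*d,"housing",h[:2]+.097*d)
print("widths",np.linalg.norm(b[0]-b[1]),np.linalg.norm(H[0]-H[1]),[np.degrees(np.arctan2(*(q[1]-q[0])[[1,0]]))+90 for q in(b,H)])
print("dp ball",R.T@(B-o["position"])/.15)
```

```text
saddle from ball [ 0.58856475 -0.02526077] plate [ 0.58837907 -0.02374277] housing [ 0.58869361 -0.02639853]
widths 0.0808290864613784 0.038510440749273456 [np.float64(98.1714581186506), np.float64(98.2566674658702)]
dp ball [-0.01900717  0.00941123  0.58584002]
```

Call:
jog_arm:
  grip: [0,0,0,0,0]
  dp:
    - [-0.019,0.009,0.22]
    - [0,0,0.22]
    - [0,0,0]
    - [-0.016,0,0.05]
    - [-0.015,0,0.045]
  twist:
    - [0,0,0]
    - [0,0,0]
    - [0,0,0]
    - [0,0,0]
    - [0,0,0]

```text
t: 11.25
position: [0.6201, -0.2144, 0.1192]
eef_rot: [-3.141, 0.001, 1.734]
contact_force: [-3.6, -1.5, 5.1]
finger_gap: 0.0005
finger_force: 2.1
```

Call:
jog_arm:
  grip: [0,0,0,0,0]
  dp:
    - [-0.014,0,0.035]
    - [-0.013,0,0.034]
    - [-0.01,0,0.036]
    - [-0.009,0,0.035]
    - [-0.006,0,0.036]
  twist:
    - [0,0,0]
    - [0,0,0]
    - [0,0,0]
    - [0,0,0]
    - [0,0,0]

```text
t: 11.67
position: [0.6228, -0.2255, 0.0943]
eef_rot: [3.138, 0.006, 1.732]
contact_force: [-4.3, -4.5, 13.3]
finger_gap: -0.0001
finger_force: 6.3
```

Call:
jog_arm:
  grip: [0,0,0,0,0]
  dp:
    - [-0.005,0,0.036]
    - [-0.002,0,0.036]
    - [-0.002,0,0.037]
    - [0,0,0.03]
    - [0,0,0.02]
  twist:
    - [0,0,0]
    - [0,0,0]
    - [0,0,0]
    - [0,0,0]
    - [0,0,0]

```text
t: 12.08
position: [0.6245, -0.2299, 0.0714]
eef_rot: [3.135, 0.012, 1.733]
contact_force: [-3.1, -9.4, 12.8]
finger_gap: 0.0
finger_force: 6.6
```

Call:
jog_arm:
  grip: [0,0,0]
  dp:
    - [0,0,0.01]
    - [0,0,0]
    - [0,0,0]
  twist:
    - [0,0,0]
    - [0,0,0]
    - [0,0,0]

```text
t: 12.33
position: [0.6247, -0.23, 0.0702]
eef_rot: [3.135, 0.012, 1.733]
contact_force: [-4.2, -9.0, 11.6]
finger_gap: -0.0003
finger_force: 6.3
```

Run:
```python
from station import *
from h import *
o=observe();W=capture("wrist");s=capture("scene");pickle.dump((o,W,s),open("w6.pkl","wb"))
print(o["t"],o["position"])
A=cv2.resize(s["pixels"][190:290,230:380],(750,500),interpolation=2)
A=A[:300]
B=W["pixels"][0:250,120:520]
im=np.zeros((560,750,3),np.uint8);im[:300]=A;im[305:555,:400]=B
cv2.imwrite("pics/w6.png",im[...,::-1])
```

```text
12.3333 [ 0.62468365 -0.22997944  0.07018401]
```

View pics/w6.png

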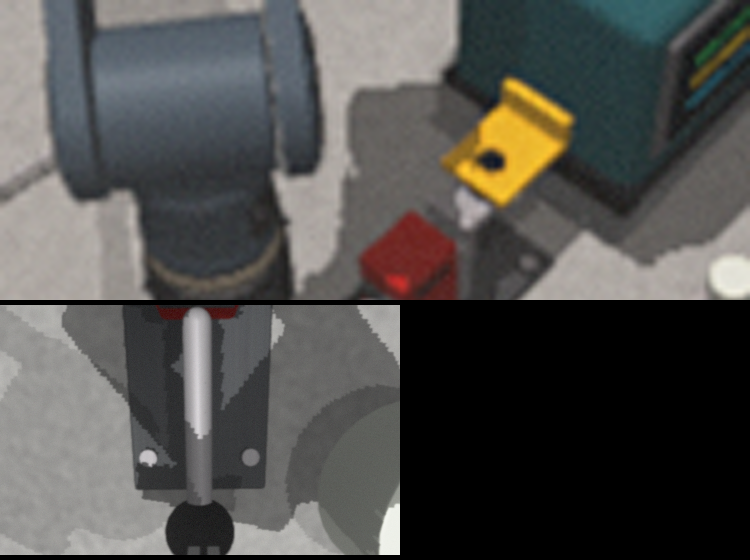

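The dot has risen about 4 px in the scene view, roughly 20 mm, so the monitor is lifted. The wrist crop shows the plate's rear edge at row 182, columns 255 to 386, with the fingertips on the rear part of the ball.

Run:
```python
from h import *
o,c,s=pickle.load(open("w6.pkl","rb"));T=wT(o,c);R=Ro.from_euler("xyz",o["eef_rot"]).as_matrix()
b=[onz(c,u,182.5,.008,T) for u in(255,386)];m=(b[0]+b[1])/2;e=b[1]-b[0];yaw=np.arctan2(e[1],e[0])+np.pi/2
print("w",np.linalg.norm(e),np.degrees(yaw))
for y in(yaw,np.radians(98.6)):
  d=np.array([np.cos(y),np.sin(y)]);print("saddle",m[:2]+.19*d)
B=onz(c,320,229,.055,T);print("ball",B,R.T@(B-o["position"])*1e3)
```

```text
w 0.07943670301645589 99.11909397916584
saddle [ 0.58980735 -0.02252767]
saddle [ 0.59150819 -0.02226255]
ball [ 0.62150909 -0.22216512  0.055     ] [ 8.40402651 -1.97848686 15.07161673]
```

Call:
jog_arm:
  grip: [0,0,0,0,0]
  dp:
    - [0,0,-0.05]
    - [0,0,-0.05]
    - [0.005,0,-0.05]
    - [0.005,0,-0.05]
    - [0.01,0,-0.05]
  twist:
    - [0,0,0]
    - [0,0,0]
    - [0,0,0]
    - [0,0,0]
    - [0,0,0]

```text
t: 12.85
position: [0.6226, -0.2208, 0.1058]
eef_rot: [3.137, 0.0, 1.731]
contact_force: [0.4, 0.7, 1.7]
finger_gap: -0.0003
finger_force: 0.8
```

Call:
jog_arm:
  grip: [0,0,0,0,0]
  dp:
    - [0.01,0,-0.05]
    - [0.015,0,-0.05]
    - [0.015,0,-0.05]
    - [0.015,0,-0.05]
    - [0.015,0,-0.05]
  twist:
    - [0,0,0]
    - [0,0,0]
    - [0,0,0]
    - [0,0,0]
    - [0,0,0]

```text
t: 13.27
position: [0.6191, -0.2104, 0.1415]
eef_rot: [-3.141, -0.0, 1.732]
contact_force: [-0.2, -0.5, 0.3]
finger_gap: 0.0004
finger_force: 0.0
```

Call:
jog_arm:
  grip: [0,0,0,0,0]
  dp:
    - [0,0,-0.05]
    - [0,0,-0.03]
    - [0,0,0]
    - [0,0,0]
    - [0,0,0]
  twist:
    - [0,0,0]
    - [0,0,0]
    - [0,0,0]
    - [0,0,0]
    - [0,0,0]

```text
t: 13.68
position: [0.619, -0.2106, 0.1529]
eef_rot: [-3.141, -0.0, 1.732]
contact_force: [0.1, -0.7, 0.2]
finger_gap: 0.0001
finger_force: 0.0
```

Run:
```python
from station import *
from h import *
o=observe();W=capture("wrist");s=capture("scene");pickle.dump((o,W,s),open("w7.pkl","wb"))
print(o["t"],o["position"],o["eef_rot"],o["contact_force"])
B=W["pixels"][0:280,120:520];A=cv2.resize(s["pixels"][190:290,230:380],(400,267),interpolation=2)
cv2.imwrite("pics/w7.png",np.hstack([B,np.vstack([A,np.zeros((13,400,3),np.uint8)])])[...,::-1])
```

```text
13.6833 [ 0.6190111  -0.21058957  0.15292621] [-3.14096698e+00 -3.78579965e-04  1.73183311e+00] [ 0.10313688 -0.66007458  0.17620132]
```

View pics/w7.png

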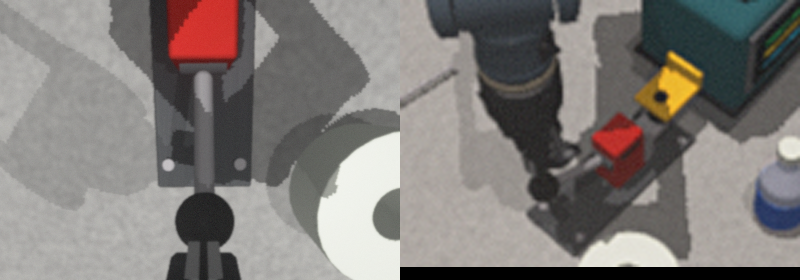

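The handle is back up: the ball is at (324,220), and the plate's rear edge runs along row 185 from column 277 to 374. The scene crop shows the jack flat with the saddle under the tab.

Run:
```python
from h import *
o,c,s=pickle.load(open("w7.pkl","rb"));T=wT(o,c);R=Ro.from_euler("xyz",o["eef_rot"]).as_matrix()
b=[onz(c,u,185.5,.008,T) for u in(277,374)];m=(b[0]+b[1])/2;print("w",np.linalg.norm(b[1]-b[0]))
B=onz(c,324.5,220,.110,T);y=np.radians(98.8);d=np.array([np.cos(y),np.sin(y)])
print("saddle",m[:2]+.19*d,B[:2]+.186*d,"ball dp",R.T@(B-o["position"])/.15)
```

```text
w 0.08296191274180151
saddle [ 0.59152258 -0.02241429] [ 0.59030307 -0.02320307] ball dp [0.02369342 0.00233897 0.2861823 ]
```

Call:
jog_arm:
  grip: [0,0,0,0,0]
  dp:
    - [0.045,0.002,0.07]
    - [0,0,0.08]
    - [0,0,0]
    - [-0.016,0,0.04]
    - [-0.015,0,0.045]
  twist:
    - [0,0,0]
    - [0,0,0]
    - [0,0,0]
    - [0,0,0]
    - [0,0,0]

```text
t: 14.2
position: [0.619, -0.2092, 0.118]
eef_rot: [-3.14, 0.002, 1.733]
contact_force: [-3.8, -3.1, 5.4]
finger_gap: -0.0004
finger_force: 2.9
```

Call:
jog_arm:
  grip: [0,0,0,0,0]
  dp:
    - [-0.014,0,0.035]
    - [-0.013,0,0.034]
    - [-0.01,0,0.036]
    - [-0.009,0,0.035]
    - [-0.006,0,0.036]
  twist:
    - [0,0,0]
    - [0,0,0]
    - [0,0,0]
    - [0,0,0]
    - [0,0,0]

```text
t: 14.62
position: [0.6216, -0.2195, 0.0937]
eef_rot: [3.14, 0.006, 1.733]
contact_force: [-3.7, -5.8, 13.3]
finger_gap: 0.0
finger_force: 6.5
```

Call:
jog_arm:
  grip: [0,0,0,0,0]
  dp:
    - [-0.005,0,0.036]
    - [-0.002,0,0.036]
    - [-0.002,0,0.037]
    - [0,0,0.03]
    - [0,0,0.02]
  twist:
    - [0,0,0]
    - [0,0,0]
    - [0,0,0]
    - [0,0,0]
    - [0,0,0]

```text
t: 15.03
position: [0.6233, -0.2228, 0.0706]
eef_rot: [3.136, 0.01, 1.732]
contact_force: [-2.5, -8.4, 12.7]
finger_gap: 0.0
finger_force: 6.2
```

Call:
jog_arm:
  grip: [0,0,0,0,0]
  dp:
    - [0,0,0.015]
    - [0,0,0]
    - [0,0,0]
    - [0,0,0]
    - [0,0,0]
  twist:
    - [0,0,0]
    - [0,0,0]
    - [0,0,0]
    - [0,0,0]
    - [0,0,0]

```text
t: 15.45
position: [0.6234, -0.2228, 0.07]
eef_rot: [3.136, 0.01, 1.733]
contact_force: [-4.9, -7.1, 18.7]
finger_gap: 0.0003
finger_force: 9.0
```

Run:
```python
from station import *
from h import *
o=observe();W=capture("wrist");s=capture("scene");pickle.dump((o,W,s),open("w8.pkl","wb"))
print(o["t"],o["position"],o["eef_rot"],o["contact_force"],o["finger_force"])
B=W["pixels"][0:280,120:520];A=cv2.resize(s["pixels"][190:290,230:380],(400,267),interpolation=2)
cv2.imwrite("pics/w8.png",np.hstack([B,np.vstack([A,np.zeros((13,400,3),np.uint8)])])[...,::-1])
```

```text
15.45 [ 0.62338231 -0.22284888  0.07004627] [3.13590077 0.01037602 1.73264342] [-4.88263826 -7.14175386 18.68722864] 8.97529385983944
```

View pics/w8.png

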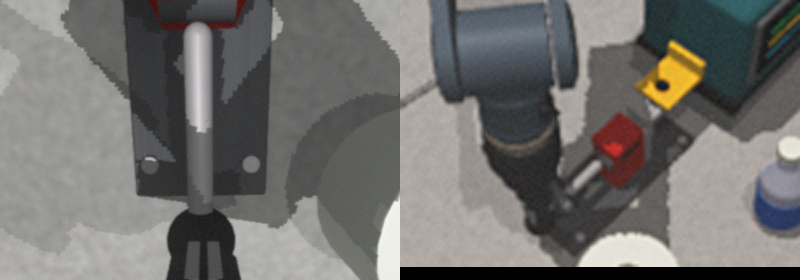

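The handle is bottomed and the tab is raised, with the dot at about (328,222). The plate's rear edge is at row 193, columns 257 to 386. I'll check the saddle position once more and hand in if it is within tolerance.

Run:
```python
from station import hand_in
from h import *
o,c,s=pickle.load(open("w8.pkl","rb"));T=wT(o,c)
b=[onz(c,u,193.5,.008,T) for u in(257,386)];m=(b[0]+b[1])/2;y=np.radians(98.8);S=m[:2]+.19*np.array([np.cos(y),np.sin(y)])
e=np.hypot(*(S-[.5868,-.0238]));print(S,e)
if e<.012: print(hand_in())
```

```text
[ 0.59114395 -0.02184201] 0.004764830486463485
the job is handed in; nothing more can be done
None
```

I pressed and released the standby button, stood the jack with its saddle about 5 mm from under the lift point by my last measurement, and did the trial stroke and return. I handed in at about 15.5 s with the fingers holding the handle fully down and the monitor raised; `hand_in` returned no verdict.

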